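# Clamp the sharpening stones in the twin stone holder

### The job

I am about to sharpen the knives: the twin stone holder on the stove board has a stone in one bed and the other bed is empty, so lay the spare stone flat in the empty bed between its rails. Then pump the orange trigger (squeeze it fully home, let it spring fully open, and again) until the rocking jaw has pushed both stones up against the end stop and the red spring stem is pressed in about halfway; never drive the stem nearly all the way in, that chips the stones. Finish with your hand still holding the trigger squeezed home so that I can test the stones for wobble; leave the other stone in its bed, and leave the oil bottle, the mug, the red-capped jar and the bowl alone.

Things in the scene. Friction and masses are not known exactly. Their poses are not given: they have to be found in the camera images.
- clamp_handle (a point): Squeeze handle of the twin stone holder (fixed in place): point mid-way between the outer faces of black grip and orange trigger WHEN SQUEEZED HOME (26 mm over both), 106 mm above the holder's underside. z up; y along the rod, from handle to stones and end stop; x across, from near bed to far bed. Take both from above with fingers that close along y, opened 70 mm or more, so the trigger can spring open.
- clamp_grip (a point): Middle of the fixed black upright grip, 20 mm wide (x), 12 mm thick (y), its top 130 mm above the holder's underside. It never gives way: when squeezing, only the trigger moves. Its rear face is 13 mm behind clamp_handle (y). The housing below grip and trigger is 27 mm wide (x) and reaches 80 mm above the underside. Axes as clamp_handle.
- trigger_top (a point): Orange trigger, 18 mm wide, 10 mm thick, ahead (+y) of the black grip; point on its front face, 8 mm below its top end. Its hinge lies 72 mm above the holder's underside, 8 mm ahead of clamp_handle. Squeezed home it stands upright, this point 13 mm ahead of clamp_handle, its top 121 mm above the underside; free, it leans 0.37 rad to the stones, the top 18 mm farther out (44 mm over both).
- clamp_trigger (a joint): Orange trigger, rad: 0 free (a spring holds it there), 0.37 squeezed home against its stop. It takes about 4 N at its top to start and 6 to 16 N to squeeze home. A squeeze to 0.345 or more and back below 0.06 moves the rod on by one tooth; shorter strokes may catch none. Squeeze without a jerk.
- clamp_rod (a joint): How far the ratchet rod has moved towards the stones, m, 0 to 0.055. Each full pump moves it on by one tooth, 8 mm (the first by up to 10 mm); a pawl stops it from coming back (it gives back 1 mm as the trigger opens). It starts at 0 to 0.010.
- clamp_plunger (a joint): How far the red spring stem between the rod's collar and the jaw is pressed in, m: 0 unloaded (20 mm of red in sight), 0.020 fully in (none in sight); 0.9 N per mm. Pushing the stones along presses it in by 2 to 6 mm; once both rest against the end stop a pump adds 8 mm. Wanted at the end: 6.5 to 14.5 mm with the trigger held; more than 17 mm over-presses the stones.
- clamp_jaw: Rocking jaw: aluminium bar 104 mm long across both beds with a round rubber pad for each. It pivots (0.25 rad either way) on a pin in its middle and so shares the push between two stones. Origin on the pin, 33 mm above the holder's underside; the pads' faces lie 16 mm ahead of it (+y) and reach 41 mm above the underside.
- bed_near (a point): Bed on the robot's side of the holder; point on its black rubber floor, 18 mm above the board. Axes as clamp_handle. A stone lies with its 140 mm along y. Steel rails 6 mm high either side, 57 mm apart inside, broken from y = -44 to +36 mm to leave room for fingers. End stop face at y = +75 mm (38 mm above the board); the jaw's pads start 82 to 93 mm off on the other side.
- bed_far (a point): The other bed, 82 mm beyond bed_near in x, otherwise the same. A stone that rests against the end stop has its centre at y = +5 mm of its bed, 11 mm above this point. The holder's dark wooden base is 164 (x) x 332 (y) mm, its middle 120 mm ahead (+y) of clamp_handle; the board it stands on is 15 mm thick.
- spare_stone_c (a point): Spare sharpening stone, cream upper and brick-red lower layer, 50 x 140 x 22 mm (its own x, y, z), 0.3 kg, lying flat and loose on the board; this point is its centre, 11 mm above its underside; y along its length. Either end may go first.
- stone_in_bed_c (a point): Grey sharpening stone of the same size that already lies in one of the two beds (near or far, it varies), 2 to 14 mm short of the end stop; this point is its centre.
- spare_stone: The spare stone as a body; origin at the centre of its underside.
- stone_in_bed: The grey stone as a body; origin at the centre of its underside.
- oil_bottle: Bystander: small oil bottle with yellow cap, 40 mm across, 146 mm tall, on the board at the back left. Origin at the centre of its underside.
- mug: Bystander: white mug, 82 x 112 x 94 mm with handle, on the board at the left. Origin under it.
- red_jar: Bystander: jar with red cap, 44 mm across, 110 mm tall, on the board at the back right. Origin at the centre of its underside.
- bowl: Bystander: white bowl, 200 mm across, 91 mm high, on the counter at the right. Origin at the centre of its underside.

How it is judged:
By the outcome, as a careful person would: the job done as asked, in the order asked, and still so for the second after the job is handed in, while the arm keeps its last pose, push and grip.
It also fails if it takes over 48 s, if anything falls off the work surface, if the arm or the gripper's body presses on something with over 40 N, if the wrist force passes 120 N, or if a joint passes its speed limit or range.

### The arm

A 6-joint arm with a two-finger parallel gripper is mounted at the origin on a cart in front of the work surface, level with it; the furniture and walls round the work are solid. World frame = base frame: x ahead of the robot, y to its left, z up, the work surface at z = 0. Lengths are in m, angles in rad, forces in N, time in s.
With the tool pointing down it reaches from about 0.3 to 0.75 m from the base axis. Payload 8.5 kg.
Tool frame: the origin (TCP) lies at the very end of the fingers, on their centre line; the grasp point (between the pads) lies 19 mm behind it; x points along the fingers, z is the direction in which the jaws open and shut, and the axes are right-handed (so a half turn about x gives the same grasp; the last joint's range is limited). The gripper opens to 85 mm and grips with 20 to 120 N. Pads are 22 mm wide; open, the fingers measure 114 mm over their backs; the gripper's body (76 mm by 85 mm) begins 54 mm behind the grasp point. The pads swing forward as they close: fully open they stand 13 mm farther back than shut.
Start: joints at [-1.523, 0.381, 1.297, -0, 1.464, -0.215], TCP at [0.143, -0.531, 0.231] pointing down, gripper open.
Joint ranges: [-3.11, 3.11], [-0.89, 2.33], [0.22, 2.48], [-1.42, 4.56], [0.17, 2.85], [-2.88, 2.88]. Speed limits (rad/s): [2.39, 2.39, 3.14, 3.14, 3.14, 3.14].

### API

Orientations are given as a rotation vector (axis times angle).
In Python, from station import readout, imaging, manip gives the robot as it stands.
- The arm moves only by the tool apply_moves, never from a script. Its argument "series" is a list of rows, each an object with "offset": the shift along the world's x, y, z in mm, a list of three; "turn": the turn, a rotation vector about the world's x, y, z in degrees, a list of three; "jaw": the closure in counts, from 0 (fully open) to 255 (shut). In form: [{"offset": [tx, ty, tz], "turn": [ax, ay, az], "jaw": jaw}, ...]. A call has 1 to 8 rows; each row is the pose to reach, as a shift and turn from the pose measured when the call began; what a row does not reach only later rows make up. A row lasts 1/8 s, in which the tool goes at most 62.5 mm and 10.7 degrees, less where a joint would pass 70% of its speed; a pose out of reach is approached as far as the arm can. A call with a gripper value outside its range is refused whole. The fingers move at their own pace and stop on an object; "force" is the grip in N (left out, the last holds). Time passes only in rows, so rows that repeat a pose let the fingers close. It gives the time, the measured TCP pose, the force and the opening at its end, in the units of the state.
- readout.sense(): the state, without advancing time (a new reading comes with each control period).
- imaging.read_camera(name): name is "scene" or "top"; returns a dict with "frame" (480x640x3 uint8, red, green, blue), "z_map" (480x640 float32, m along the optical axis (not along the pixel's ray), 0 where there is no reading), "mtx" (3x3 intrinsics, pixels), "dist_coeffs" ([k1, k2, p1, p2, k3] as OpenCV has them; the pictures are not rectified), "world_from_camera" (4x4, takes a point from camera to world coordinates). Camera axes: x right, y down, z forward; pixel columns grow to the right and rows downward; lengths in m; the calibration is good to about 2 mm. A picture is of the moment at which its call begins.
- manip.finish_job(): hands the job in, once; it reports no verdict.
The state is a dict: "clock": time; "joint_positions": joint angles; "qd": joint speeds; "joint_torque": joint torques, N m; "position": TCP position; "eef_rot": TCP orientation; "contact_force": force on the tool from outside, world axes, zero at the start; "wrist_torque": the same for the moment, N m; "gripper_width": opening from 0.0 (shut) to 1.0 (fully open).
Only numpy, scipy, OpenCV 4.12 (cv2) and the standard library are available. Lean on these libraries where they do the work, as an engineer would, in place of code of your own. Each camera call takes 0.05 s, during which the arm holds its last target.

## Working session

There is one attempt and no reset: what is moved stays moved. The work goes in short steps, Python scripts to look and compute and a tool call to move; the robot and the scene stay as the last step left them, time stands still between calls to the robot, and variables do not carry over. Pictures are saved under pics/ and viewed, and the job is handed in when it is done.

Besides the shell and the picture viewer there is one more tool, called after ">>>" as name(argument=value, ...) on one line, values as JSON. apply_moves: Moves the arm, as the interface text tells. Its arguments: {"type":"object","properties":{"series":{"type":"array"},"force":{"type":"number"}},"required":["series"]}

```bash
ls; mkdir -p pics; python3 - <<'E'
from station import readout, imaging, manip
import cv2,numpy as np
print(readout.sense())
for n in("scene","top"):
    d=imaging.read_camera(n)
    cv2.imwrite(f"pics/{n}0.png",d["frame"][...,::-1])
    print(n,d["mtx"],d["dist_coeffs"],d["world_from_camera"])
    np.savez(f"{n}0.npz",**d)
E
```

```text
pics
{'clock': 0.0, 'joint_positions': array([-1.52332705e+00,  3.81162271e-01,  1.29826678e+00,  1.93404255e-05,
        1.46356866e+00, -2.15274474e-01]), 'qd': array([-0.00112435,  0.00035526, -0.00162608, -0.00033274, -0.0001281 ,
       -0.00054359]), 'joint_torque': array([ 2.38021756e-03, -4.48455012e+01, -2.31277353e+01, -1.35510518e-04,
        4.73506239e-03,  2.45818563e-05]), 'position': array([ 0.14285421, -0.53082343,  0.23072785]), 'eef_rot': array([ 1.01453518,  1.3230219 , -1.01272631]), 'contact_force': array([-0.76910779, -0.07662063,  0.04229954]), 'wrist_torque': array([0.00394759, 0.01167324, 0.02525727]), 'gripper_width': 0.9974121429541455}
scene [[623.40334202   0.         318.76293043]
 [  0.         623.40334202 241.20512478]
 [  0.           0.           1.        ]] [-0.16775498  0.          0.          0.          0.        ] [[ 0.818729   -0.32352674  0.47435564 -0.20973019]
 [-0.5737907  -0.43058484  0.6966785  -1.11808037]
 [-0.02114378 -0.84257175 -0.53816893  0.97103324]
 [ 0.          0.          0.          1.        ]]
top [[434.47256579   0.         322.73845825]
 [  0.         434.47256579 239.94986075]
 [  0.           0.           1.        ]] [-0.10230084  0.          0.          0.          0.        ] [[ 0.01316802 -0.98342915  0.18081404  0.36093849]
 [-0.99990881 -0.01240892  0.00532882 -0.01815325]
 [-0.00299681 -0.18086772 -0.98350287  1.13331343]
 [ 0.          0.          0.          1.        ]]
```

View pics/scene0.png

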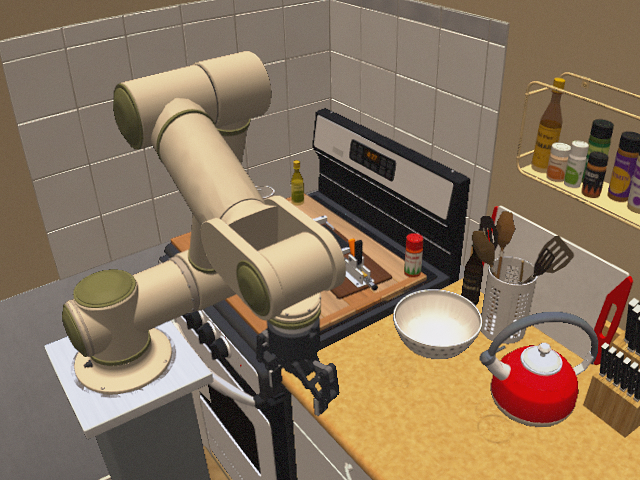

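View pics/top0.png

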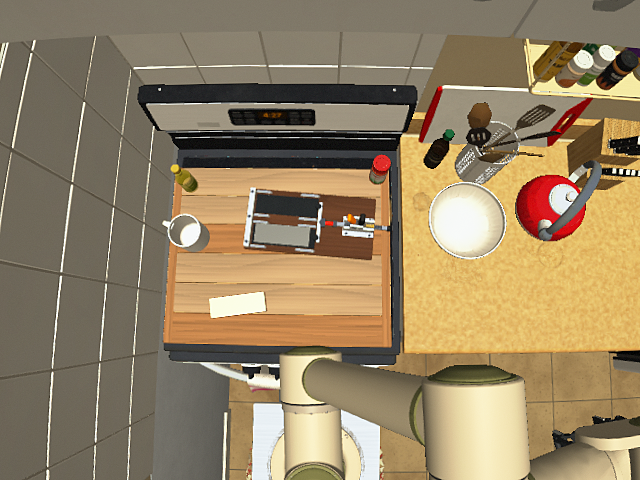

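The top view shows the far bed (about 288,205) empty, the grey stone in the near bed (283,235), the spare stone at (238,304), and the handle near (352,222). I'll zoom in next.

```bash
cat > h.py <<'E'
import numpy as np,cv2
def load(n): return dict(np.load(n))
def und(d,uv):
    return cv2.undistortPoints(np.array(uv,float).reshape(-1,1,2),d["mtx"],d["dist_coeffs"]).reshape(-1,2)
def plane(d,uv,z):
    p=und(d,uv);T=d["world_from_camera"];r=np.c_[p,np.ones(len(p))]@T[:3,:3].T;o=T[:3,3]
    return o+r*((z-o[2])/r[:,2])[:,None]
def zpts(d,uv):
    uv=np.array(uv);p=und(d,uv);z=d["z_map"][uv[:,1].astype(int),uv[:,0].astype(int)]
    T=d["world_from_camera"];return (np.c_[p,np.ones(len(p))]*z[:,None])@T[:3,:3].T+T[:3,3]
def proj(d,P):
    T=np.linalg.inv(d["world_from_camera"]);
    r,_=cv2.Rodrigues(T[:3,:3]);return cv2.projectPoints(np.array(P,float).reshape(-1,1,3),r,T[:3,3],d["mtx"],d["dist_coeffs"])[0].reshape(-1,2)
E
python3 - <<'E'
from h import *
d=load("top0.npz")
f=d["frame"][...,::-1]
cv2.imwrite("pics/crop0.png",cv2.resize(f[170:330,190:400],None,fx=3.75,fy=3.75,interpolation=cv2.INTER_CUBIC)[:600])
for uv in [(200,330),(200,270),(340,290),(350,180),(230,200),(238,304),(283,236),(288,206),(350,250),(367,200)]:
    print(uv,zpts(d,[uv]).round(4))
E
```

```text
(200, 330) [[0.3288 0.2972 0.0194]]
(200, 270) [[0.4829 0.3073 0.0141]]
(340, 290) [[ 0.4365 -0.0581  0.0158]]
(350, 180) [[ 0.7309 -0.0832  0.0169]]
(230, 200) [[0.673  0.2384 0.0121]]
(238, 304) [[0.396  0.1984 0.0386]]
(283, 236) [[0.5686 0.0886 0.0523]]
(288, 206) [[0.6517 0.0796 0.0357]]
(350, 250) [[ 0.5385 -0.0827  0.0293]]
(367, 200) [[ 0.6721 -0.1272  0.03  ]]
```

View pics/crop0.png

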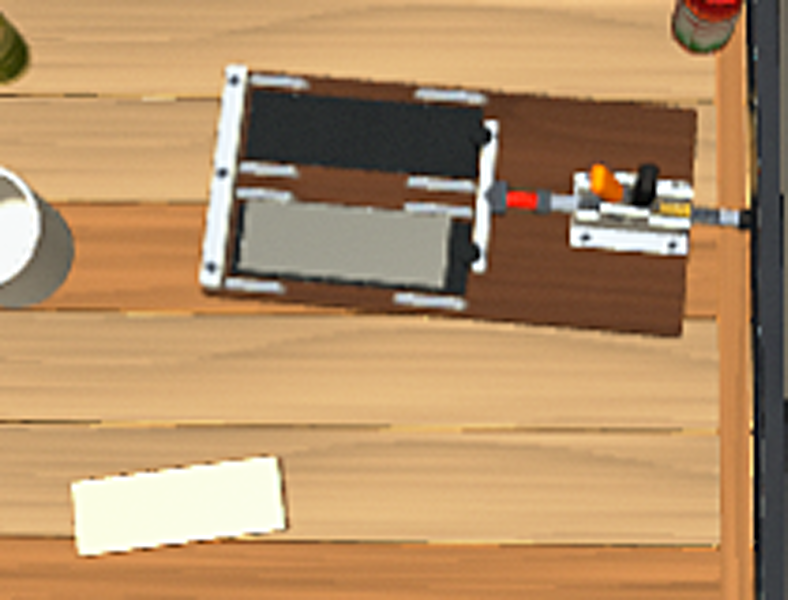

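```bash
python3 - <<'E'
from h import *
d=load("top0.npz")
f=d["frame"]; hsv=cv2.cvtColor(f,cv2.COLOR_RGB2HSV)
H,S,V=[hsv[...,i].astype(int) for i in range(3)]
for uv in [(238,304),(283,236),(345,250),(288,206),(360,205),(351,219),(363,218),(329,223),(245,215)]: print(uv,hsv[uv[1],uv[0]])
def rect(m,z,roi,name):
    mm=np.zeros_like(m,np.uint8);u0,v0,u1,v1=roi;mm[v0:v1,u0:u1]=m[v0:v1,u0:u1]
    cs,_=cv2.findContours(mm,cv2.RETR_EXTERNAL,cv2.CHAIN_APPROX_NONE)
    c=max(cs,key=cv2.contourArea).reshape(-1,2)
    P=plane(d,c,z)[:,:2]
    r=cv2.minAreaRect((P*1000).astype(np.float32)); print(name,len(c),r,cv2.boxPoints(r).round(1).tolist())
    M=cv2.moments(c); return c
rect((V>200)&(S<60),0.037,(200,285,275,325),"spare")
rect((S<60)&(V>90)&(V<190),0.055,(250,220,316,248),"grey")
rect((V<150)&(S>90),0.029,(240,185,380,262),"base")
# base edges by hand points (crop coords)
q=np.array([(697,108),(681,336),(203,293),(225,68)])/3.75+[190,170]-0.5+0.13
print(plane(d,q,0.029).round(4))
E
```

```text
(238, 304) [ 33  24 253]
(283, 236) [ 26  24 159]
(345, 250) [ 12 156 108]
(288, 206) [98 23 44]
(360, 205) [ 11 151 110]
(351, 219) [ 13 255 222]
(363, 218) [18 27 47]
(329, 223) [  3 232 255]
(245, 215) [ 17 119 221]
spare 144 ((395.1221923828125, 201.3443145751953), (49.169193267822266, 139.82672119140625), 8.522059440612793) [[360.3999938964844, 266.79998779296875], [381.20001220703125, 128.60000610351562], [429.79998779296875, 135.8000030517578], [409.1000061035156, 274.1000061035156]]
grey 163 ((575.2278442382812, 88.65306091308594), (158.8414306640625, 56.3052978515625), 85.81478118896484) [[541.4000244140625, 11.5], [597.5, 7.400000095367432], [609.0999755859375, 165.8000030517578], [552.9000244140625, 169.89999389648438]]
base 428 ((565.5542602539062, 23.862060546875), (331.08294677734375, 82.13062286376953), 86.22909545898438) [[513.7000122070312, -138.60000610351562], [595.5999755859375, -144.0], [617.4000244140625, 186.3000030517578], [535.5, 191.6999969482422]]
[[ 0.677  -0.1498  0.029 ]
 [ 0.5152 -0.1373  0.029 ]
 [ 0.5408  0.1918  0.029 ]
 [ 0.7024  0.1839  0.029 ]]
```

```bash
python3 - <<'E'
from h import *
d=load("top0.npz")
f=d["frame"][...,::-1]
def crop(u0,v0,u1,v1,s,n):
    im=cv2.resize(f[v0:v1,u0:u1],None,fx=s,fy=s,interpolation=cv2.INTER_CUBIC)
    for u in range(u0,u1,10): cv2.putText(im,str(u),(int((u-u0+.5)*s),10),0,.35,(0,0,255)); cv2.line(im,(int((u-u0+.5)*s),12),(int((u-u0+.5)*s),18),(0,0,255))
    for v in range(v0,v1,10): cv2.putText(im,str(v),(0,int((v-v0+.5)*s)),0,.35,(0,0,255)); 
    cv2.imwrite(n,im)
crop(240,185,330,257,8,"pics/z1.png"); crop(316,200,396,245,10,"pics/z2.png")
E
```

```text
(no output)
```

View pics/z1.png

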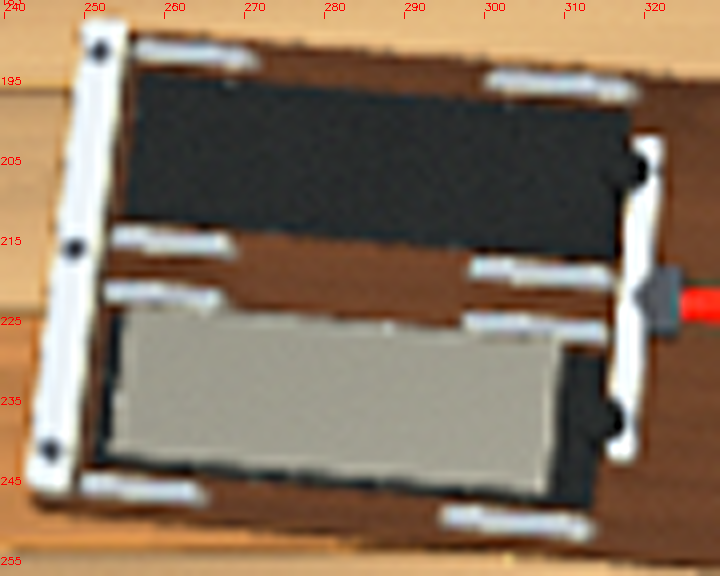

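View pics/z2.png

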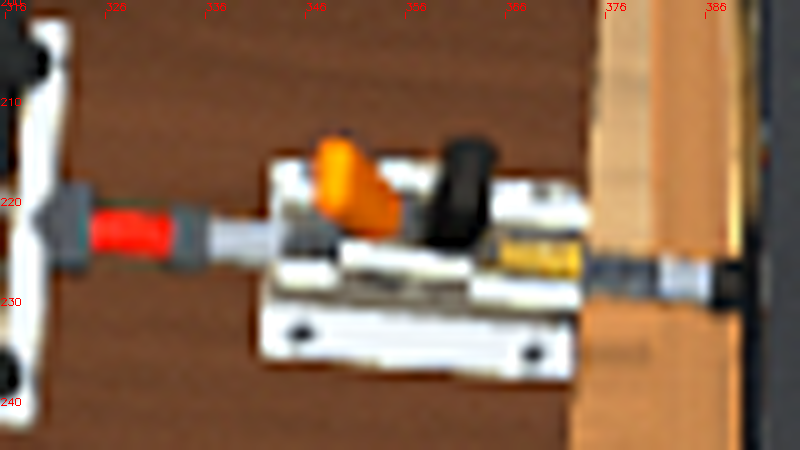

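```bash
python3 - <<'E'
from h import *
d=load("top0.npz")
g=lambda L,s,o: (np.array(L,float)+.5)/s-.5+np.array(o)
c=lambda L,z,s=8,o=(240,185): plane(d,g(L,s,o),z)[:,:2]*1000
e=c([(128,25),(75,490)],.053); print("stop",e.round(1)); v=e[0]-e[1]; print(np.degrees(np.arctan2(-v[1],v[0])))
for n,L,z in [("floor",[(135,72),(632,105),(615,258),(125,215)],.033),("grey",[(120,310),(562,342),(548,497),(108,454)],.055)]:
    p=c(L,z);print(n,p.round(1).tolist(),p.mean(0).round(1)); w=p[0]+p[3]-p[1]-p[2];print(np.degrees(np.arctan2(w[0],w[1])),np.linalg.norm(w)/2, np.linalg.norm(p[0]+p[1]-p[2]-p[3])/2)
ra=c([(135,52),(255,62),(488,82),(635,95)],.039);print("rail far outer",ra.round(1).tolist())
ra=c([(112,240),(235,250),(470,268),(610,280)],.039);print("rail far inner",ra.round(1).tolist())
p=c([(473,147),(473,160)],.145,10,(316,200));print("grip top",p.round(1).tolist())
p=c([(338,150)],.134,10,(316,200));print("trig top",p.round(1).tolist())
p=c([(590,305),(612,170),(612,425)],.055);print("pad?",p.round(1).tolist())
p=c([(118,234),(210,234)],.048,10,(316,200));print("red stem/rod",p.round(1).tolist())
E
```

```text
stop [[695.3 164. ]
 [542.1 174.3]]
3.8423281815828014
floor [[685.4, 164.3], [675.9, 0.3], [624.2, 5.0], [636.8, 165.5]] [655.6  83.8]
3.9040102021878846 162.63371245323762 50.2062006750209
grey [[600.1, 162.1], [591.4, 20.9], [541.5, 24.4], [553.5, 163.9]] [571.6  92.8]
4.222028268120374 140.70845248888358 48.353599713143325
rail far outer [[690.5, 163.6], [687.4, 123.9], [681.4, 47.3], [677.5, -0.8]]
rail far inner [[626.9, 168.4], [624.0, 128.1], [618.9, 51.7], [615.5, 6.4]]
grip top [[605.0, -105.9], [601.8, -105.9]]
trig top [[606.5, -74.9]]
pad? [[603.5, 12.2], [647.9, 6.0], [564.8, 4.6]]
red stem/rod [[604.8, -23.5], [605.1, -47.0]]
```

```bash
python3 - <<'E'
from station import readout
from scipy.spatial.transform import Rotation as R
s=readout.sense();print(R.from_rotvec(s["eef_rot"]).as_matrix().round(3))
E
```

```text
[[-0.     0.966  0.26 ]
 [ 0.001  0.26  -0.966]
 [-1.     0.    -0.001]]
```

>>> apply_moves(series=[{"offset":[40,40,20],"turn":[0,0,5],"jaw":0},{"offset":[80,85,20],"turn":[0,0,10],"jaw":0},{"offset":[120,130,20],"turn":[0,0,15],"jaw":0},{"offset":[160,175,20],"turn":[0,0,22],"jaw":0},{"offset":[200,220,20],"turn":[0,0,29],"jaw":0},{"offset":[235,265,20],"turn":[0,0,36],"jaw":0},{"offset":[260,310,20],"turn":[0,0,43],"jaw":0},{"offset":[275,360,20],"turn":[0,0,50],"jaw":0}])

```text
clock: 1.1
position: [0.4186, -0.1692, 0.2504]
eef_rot: [0.339, 1.546, -0.337]
contact_force: [1.2, -0.6, 0.2]
gripper_width: 1.001
```

>>> apply_moves(series=[{"offset":[10,50,0],"turn":[0,0,6],"jaw":0},{"offset":[10,100,0],"turn":[0,0,12],"jaw":0},{"offset":[0,150,0],"turn":[0,0,18],"jaw":0},{"offset":[-5,200,0],"turn":[0,0,24],"jaw":0},{"offset":[-10,250,0],"turn":[0,0,30],"jaw":0},{"offset":[-15,300,0],"turn":[0,0,33.5],"jaw":0},{"offset":[-20,340,0],"turn":[0,0,33.5],"jaw":0},{"offset":[-22,370,-20],"turn":[0,0,33.5],"jaw":0}])

```text
clock: 2.1
position: [0.3966, 0.2025, 0.2309]
eef_rot: [-0.121, 1.567, 0.122]
contact_force: [0.2, -0.6, 0.3]
gripper_width: 1.001
```

```bash
cat > shot.py <<'E'
import sys
from station import imaging
from h import *
def shot(tag,names=("scene","top")):
    for n in names:
        d=imaging.read_camera(n); np.savez(f"{n}_{tag}.npz",**d)
def crop(d,u0,v0,u1,v1,s,n):
    f=d["frame"][...,::-1]
    im=cv2.resize(f[v0:v1,u0:u1],None,fx=s,fy=s,interpolation=cv2.INTER_CUBIC)
    for u in range(u0,u1,10): cv2.putText(im,str(u),(int((u-u0+.5)*s),10),0,.35,(0,0,255)); cv2.line(im,(int((u-u0+.5)*s),12),(int((u-u0+.5)*s),18),(0,0,255))
    for v in range(v0,v1,10): cv2.putText(im,str(v),(0,int((v-v0+.5)*s)),0,.35,(0,0,255))
    cv2.imwrite(n,im)
E
python3 - <<'E'
from shot import *
shot("a"); d=load("scene_a.npz"); crop(d,270,180,430,300,5,"pics/sa.png"); cv2.imwrite("pics/sa_full.png",d["frame"][...,::-1])
d=load("top_a.npz");cv2.imwrite("pics/ta_full.png",d["frame"][...,::-1])
E
```

```text
(no output)
```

View pics/sa_full.png

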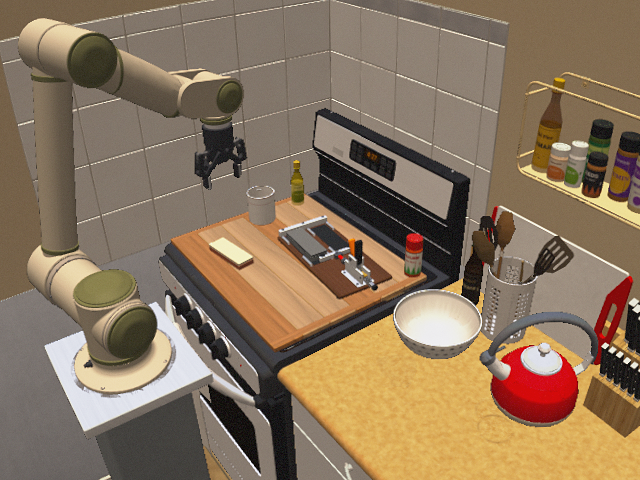

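View pics/sa.png

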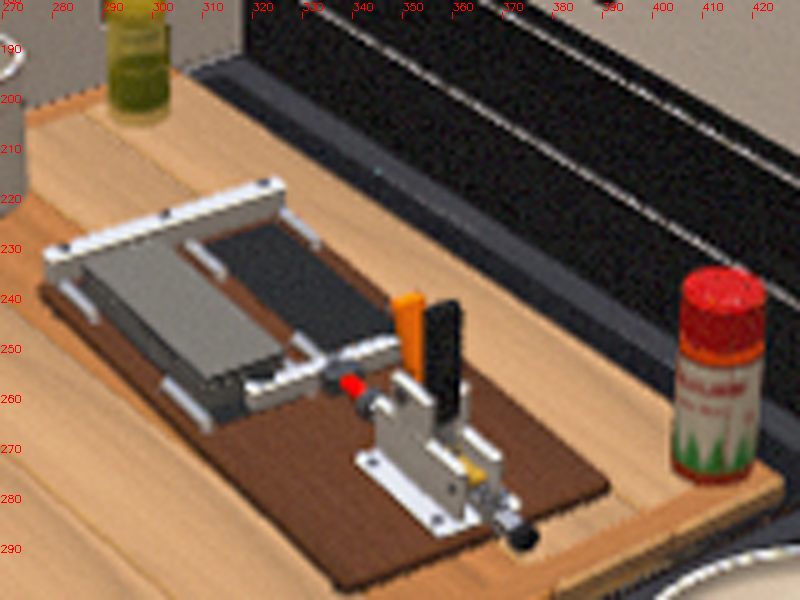

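View pics/ta_full.png

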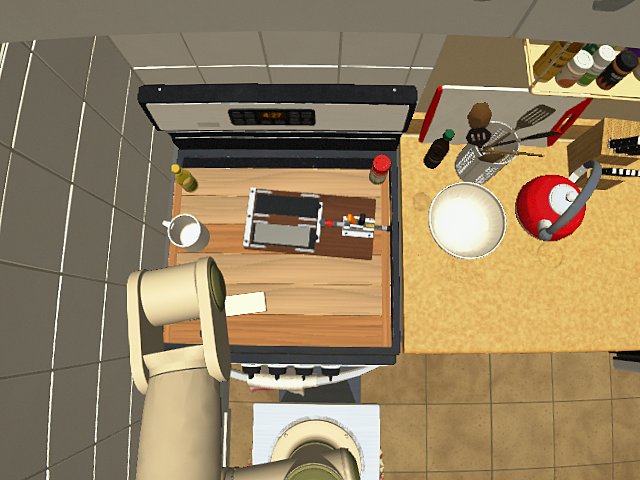

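The scene view shows the grip top at about (358,240), the trigger top at (351,239), and the spare stone at (230,252), clear of the arm. I'll cross-check the model points between the two views.

```bash
python3 - <<'E'
from shot import *
s=load("scene_a.npz");t=load("top0.npz")
ey=np.array([.068,.9977,0]);ex=np.array([.9977,-.068,0])
h=np.array([.5986,-.098,.015])
P={"griptopc":h-ey*.007+[0,0,.130],"grip front-top":h-ey*.001+[0,0,.13],"trigtop":h+ey*.026+[0,0,.119],
"basecR-near":h-ey*.046-ex*.082+[0,0,.013],"baseR-far":h-ey*.046+ex*.082+[0,0,.013],"stop near top":h+ey*.268-ex*.082+[0,0,.038],"stop far top":h+ey*.268+ex*.082+[0,0,.038]}
for k,p in P.items(): print(k,p.round(4),proj(s,p).round(1),proj(t,p).round(1))
# spare in scene: cream top mask
f=s["frame"];hsv=cv2.cvtColor(f,cv2.COLOR_RGB2HSV);m=((hsv[...,2]>190)&(hsv[...,1]<90)).astype(np.uint8);m[:230]=0;m[275:]=0;m[:,:205]=0;m[:,257:]=0
c=max(cv2.findContours(m,0,1)[0],key=cv2.contourArea).reshape(-1,2)
print(cv2.minAreaRect((plane(s,c,.037)[:,:2]*1000).astype(np.float32)))
d=load("scene_a.npz");crop(d,335,230,385,292,9,"pics/sb.png")
E
```

```text
griptopc [ 0.5981 -0.105   0.145 ] [[358.4 240.6]] [[362.5 217.1]]
grip front-top [ 0.5985 -0.099   0.145 ] [[357.  239.5]] [[359.9 216.9]]
trigtop [ 0.6004 -0.0721  0.134 ] [[350.9 238.3]] [[348.2 217.1]]
basecR-near [ 0.5137 -0.1383  0.028 ] [[339.1 297.5]] [[371.6 259.9]]
baseR-far [ 0.6773 -0.1495  0.028 ] [[392.6 276.3]] [[375.3 198.4]]
stop near top [0.535 0.175 0.053] [[278.6 232.6]] [[248.5 248.6]]
stop far top [0.6986 0.1638 0.053 ] [[328.2 216.4]] [[255.7 186.5]]
((393.1995544433594, 201.73443603515625), (50.596435546875, 141.8443603515625), 8.404717445373535)
```

View pics/sb.png

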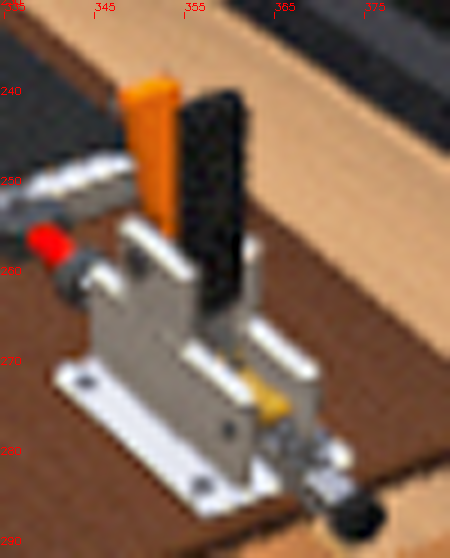

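>>> apply_moves(series=[{"offset":[-2.5,-1,-50],"turn":[0,0,0],"jaw":0},{"offset":[-2.5,-1,-100],"turn":[0,0,0],"jaw":0},{"offset":[-2.5,-1,-145],"turn":[0,0,0],"jaw":0},{"offset":[-2.5,-1,-180],"turn":[0,0,0],"jaw":0},{"offset":[-2.5,-1,-200],"turn":[0,0,0],"jaw":0},{"offset":[-2.5,-1,-211],"turn":[0,0,0],"jaw":0},{"offset":[-2.5,-1,-211],"turn":[0,0,0],"jaw":0},{"offset":[-2.5,-1,-211],"turn":[0,0,0],"jaw":50}], force=40)

```text
clock: 3.2
position: [0.3932, 0.2016, 0.0184]
eef_rot: [-0.123, 1.571, 0.124]
contact_force: [0.6, 0.5, -0.1]
gripper_width: 0.816
```

>>> apply_moves(series=[{"offset":[0,0,0],"turn":[0,0,0],"jaw":140},{"offset":[0,0,0],"turn":[0,0,0],"jaw":140},{"offset":[0,0,0],"turn":[0,0,0],"jaw":140},{"offset":[0,0,0],"turn":[0,0,0],"jaw":140}], force=40)

```text
clock: 3.7
position: [0.3938, 0.2017, 0.0194]
eef_rot: [-0.122, 1.569, 0.124]
contact_force: [-0.3, -1.4, 8.3]
gripper_width: 0.574
```

>>> apply_moves(series=[{"offset":[0,0,10],"turn":[0,0,0],"jaw":140},{"offset":[0,0,30],"turn":[0,0,0],"jaw":140},{"offset":[0,0,70],"turn":[0,0,0],"jaw":140},{"offset":[0,0,110],"turn":[0,0,0],"jaw":140},{"offset":[0,0,130],"turn":[0,0,0],"jaw":140},{"offset":[0,0,130],"turn":[0,0,0],"jaw":140}], force=50)

```text
clock: 4.45
position: [0.3941, 0.2018, 0.1507]
eef_rot: [-0.122, 1.566, 0.124]
contact_force: [-0.2, -0.2, -3.0]
gripper_width: 0.572
```

```bash
python3 - <<'E'
from shot import *
shot("b",("scene",)); d=load("scene_b.npz"); crop(d,170,150,330,270,5,"pics/sc.png")
E
```

```text
(no output)
```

View pics/sc.png

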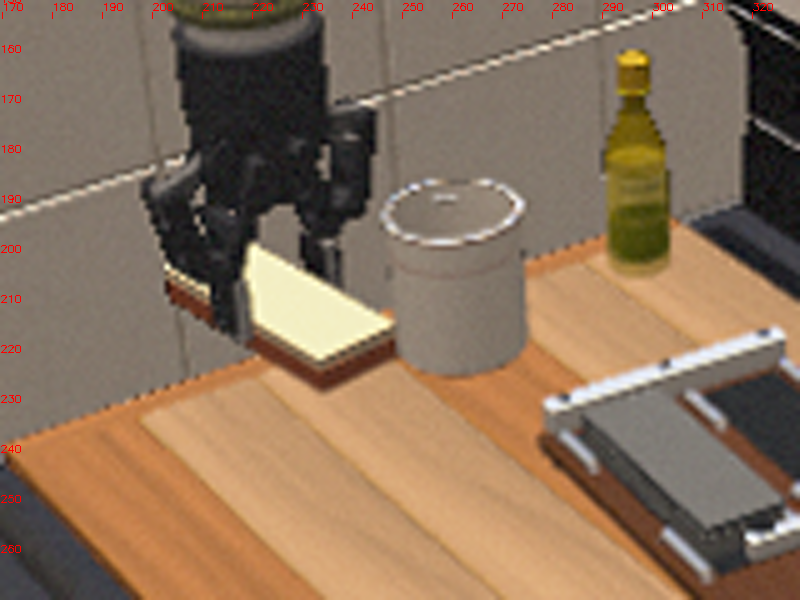

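>>> apply_moves(series=[{"offset":[40,-18,0],"turn":[0,0,-2],"jaw":140},{"offset":[85,-38,0],"turn":[0,0,-5],"jaw":140},{"offset":[130,-57,0],"turn":[0,0,-8],"jaw":140},{"offset":[175,-77,0],"turn":[0,0,-11],"jaw":140},{"offset":[220,-97,0],"turn":[0,0,-12.8],"jaw":140},{"offset":[250,-109,0],"turn":[0,0,-12.8],"jaw":140},{"offset":[258.5,-113,-30],"turn":[0,0,-12.8],"jaw":140},{"offset":[258.5,-113,-60],"turn":[0,0,-12.8],"jaw":140}])

```text
clock: 5.5
position: [0.6518, 0.0881, 0.0864]
eef_rot: [0.054, 1.574, -0.052]
contact_force: [-0.5, 0.6, -3.4]
gripper_width: 0.572
```

```bash
python3 - <<'E'
from shot import *
from station import readout
shot("c"); d=load("scene_c.npz"); crop(d,260,150,400,255,5.7,"pics/sd.png")
d=load("top_c.npz"); crop(d,235,165,345,255,7,"pics/td.png")
s=readout.sense();print(s["position"],s["eef_rot"])
E
```

```text
[0.6495096  0.08857565 0.08411597] [ 0.05351067  1.58173025 -0.05181915]
```

View pics/sd.png

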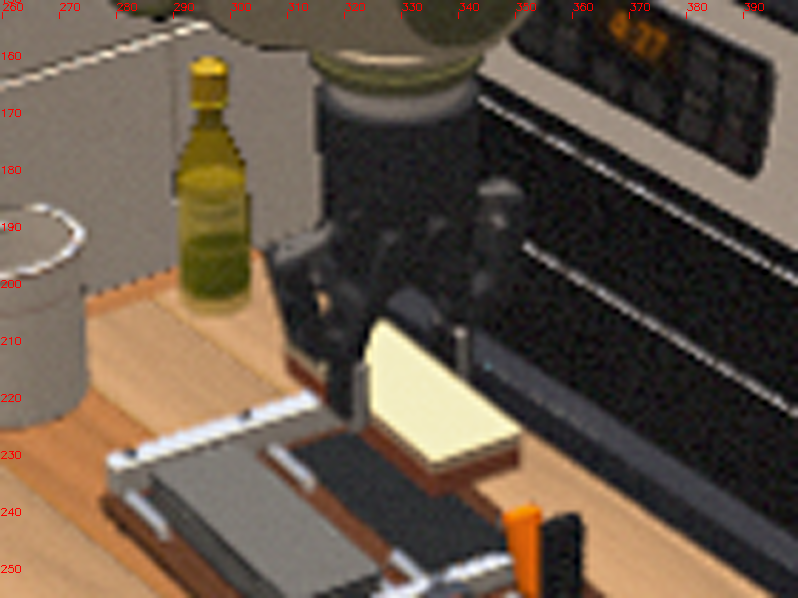

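View pics/td.png

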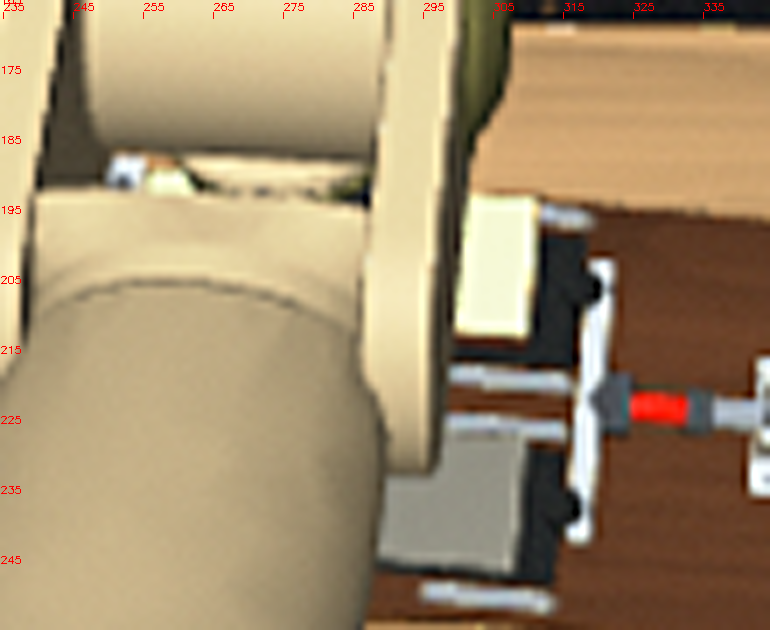

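```bash
python3 - <<'E'
from shot import *
from station import readout
t=load("top_c.npz");g=lambda L,s,o: (np.array(L,float)+.5)/s-.5+np.array(o)
p=plane(t,g([(540,196),(528,338)],7,(235,165)),.102)[:,:2]*1000; print(p)
m=p.mean(0);print(m+np.array([.068,.9977])*70)
t=load("scene_c.npz")
p=plane(t,g([(519,433),(434,462)],5.7,(260,150)),.102)[:,:2]*1000; print(p)
s=readout.sense();print(s["position"],s["eef_rot"],s["qd"].round(3))
E
```

```text
[[669.00042408  16.18658934]
 [617.43996425  19.43787429]]
[647.98019416  87.65123181]
[[669.8498717   19.42951691]
 [622.2873198   22.52828617]]
[0.6495096  0.08857565 0.08411597] [ 0.05351067  1.58173025 -0.05181915] [ 0.005 -0.056 -0.068 -0.     0.054  0.   ]
```

>>> apply_moves(series=[{"offset":[3.5,0.5,-15],"turn":[0,-0.7,0],"jaw":140},{"offset":[3.5,0.5,-20],"turn":[0,-0.7,0],"jaw":140},{"offset":[3.5,0.5,-20],"turn":[0,-0.7,0],"jaw":140},{"offset":[3.5,0.5,-20],"turn":[0,-0.7,0],"jaw":140}])

```text
clock: 6.1
position: [0.6534, 0.0891, 0.0651]
eef_rot: [0.054, 1.568, -0.051]
contact_force: [-0.3, -0.1, -2.8]
gripper_width: 0.573
```

```bash
python3 - <<'E'
from station import readout
from scipy.spatial.transform import Rotation as R
s=readout.sense();print(s["position"],s["eef_rot"],s["qd"].round(3),R.from_rotvec(s["eef_rot"]).as_matrix().round(4))
E
```

```text
[0.65336959 0.0891069  0.06511474] [ 0.05361393  1.56810755 -0.05136154] [ 0.    -0.002  0.003  0.002 -0.002  0.001] [[ 0.0021  0.0668  0.9978]
 [ 0.0014  0.9978 -0.0668]
 [-1.      0.0015  0.002 ]]
```

>>> apply_moves(series=[{"offset":[-0.3,0,-12],"turn":[0,0,0],"jaw":140},{"offset":[-0.3,0,-20],"turn":[0,0,0],"jaw":140},{"offset":[-0.3,0,-25],"turn":[0,0,0],"jaw":140},{"offset":[-0.3,0,-27],"turn":[0,0,0],"jaw":140},{"offset":[-0.3,0,-27.5],"turn":[0,0,0],"jaw":140},{"offset":[-0.3,0,-27.5],"turn":[0,0,0],"jaw":140}])

```text
clock: 6.85
position: [0.6532, 0.0891, 0.0378]
eef_rot: [0.054, 1.568, -0.051]
contact_force: [0.5, -0.4, -2.6]
gripper_width: 0.574
```

>>> apply_moves(series=[{"offset":[0,0,-1],"turn":[0,0,0],"jaw":140},{"offset":[0,0,-1.5],"turn":[0,0,0],"jaw":140},{"offset":[0,0,-1.5],"turn":[0,0,0],"jaw":140}])

```text
clock: 7.22
position: [0.6533, 0.0891, 0.0376]
eef_rot: [0.053, 1.567, -0.051]
contact_force: [-2.7, -0.4, 7.0]
gripper_width: 0.572
```

>>> apply_moves(series=[{"offset":[0,0,0.5],"turn":[0,0,0],"jaw":90},{"offset":[0,0,0.5],"turn":[0,0,0],"jaw":75},{"offset":[0,0,0.5],"turn":[0,0,0],"jaw":75},{"offset":[0,0,5],"turn":[0,0,0],"jaw":75},{"offset":[0,0,25],"turn":[0,0,0],"jaw":75},{"offset":[0,0,70],"turn":[0,0,0],"jaw":75},{"offset":[0,0,120],"turn":[0,0,0],"jaw":50},{"offset":[0,0,160],"turn":[0,0,0],"jaw":0}])

```text
clock: 8.22
position: [0.6534, 0.0891, 0.2002]
eef_rot: [0.053, 1.565, -0.051]
contact_force: [-0.1, 0.3, 0.0]
gripper_width: 0.983
```

>>> apply_moves(series=[{"offset":[-5,-20,5],"turn":[0,0,-10],"jaw":0},{"offset":[-12,-45,10],"turn":[0,0,-20],"jaw":0},{"offset":[-20,-70,10],"turn":[0,0,-30],"jaw":0},{"offset":[-28,-95,10],"turn":[0,0,-40],"jaw":0},{"offset":[-36,-120,10],"turn":[0,0,-50],"jaw":0},{"offset":[-44,-145,10],"turn":[0,0,-60],"jaw":0},{"offset":[-50,-170,10],"turn":[0,0,-70],"jaw":0},{"offset":[-54.8,-187,10],"turn":[0,0,-80],"jaw":0}])

```text
clock: 9.22
position: [0.5983, -0.0989, 0.2105]
eef_rot: [1.131, 1.25, -1.135]
contact_force: [0.5, -0.1, -0.4]
gripper_width: 1.001
```

>>> apply_moves(series=[{"offset":[0,0,0],"turn":[0,0,-10],"jaw":0},{"offset":[0,0,0],"turn":[0,0,-10],"jaw":0}])

```text
clock: 9.48
position: [0.5983, -0.0992, 0.2108]
eef_rot: [1.259, 1.169, -1.263]
contact_force: [-0.1, -0.0, -0.1]
gripper_width: 0.999
```

```bash
python3 - <<'E'
from shot import *
from station import readout
from scipy.spatial.transform import Rotation as R
s=readout.sense();print(s["position"],s["joint_positions"].round(2),s["qd"].round(3),R.from_rotvec(s["eef_rot"]).as_matrix().round(4))
shot("d"); d=load("scene_d.npz"); crop(d,260,150,420,300,4,"pics/se.png")
d=load("top_d.npz"); crop(d,240,165,400,265,5,"pics/te.png")
E
```

```text
[ 0.59826874 -0.09916649  0.2107853 ] [-0.36  0.49  1.17 -0.    1.47  1.29] [ 0.011  0.001  0.002  0.001 -0.002 -0.082] [[ 0.0018  0.9974 -0.072 ]
 [-0.0057 -0.072  -0.9974]
 [-1.      0.0022  0.0055]]
```

View pics/se.png

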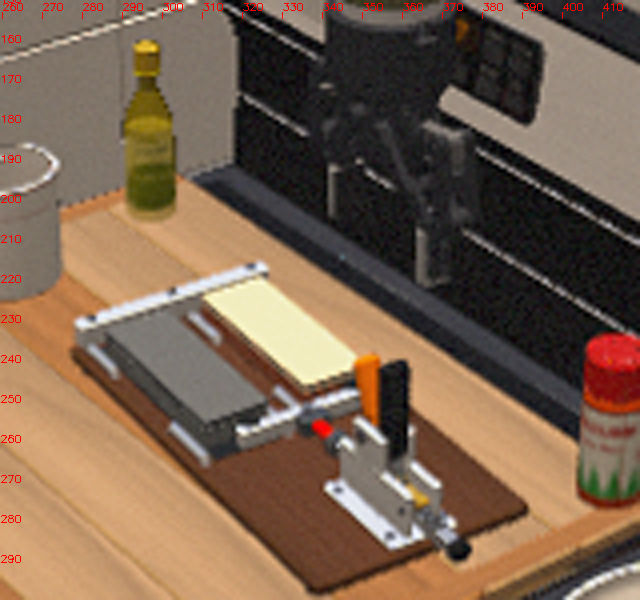

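View pics/te.png

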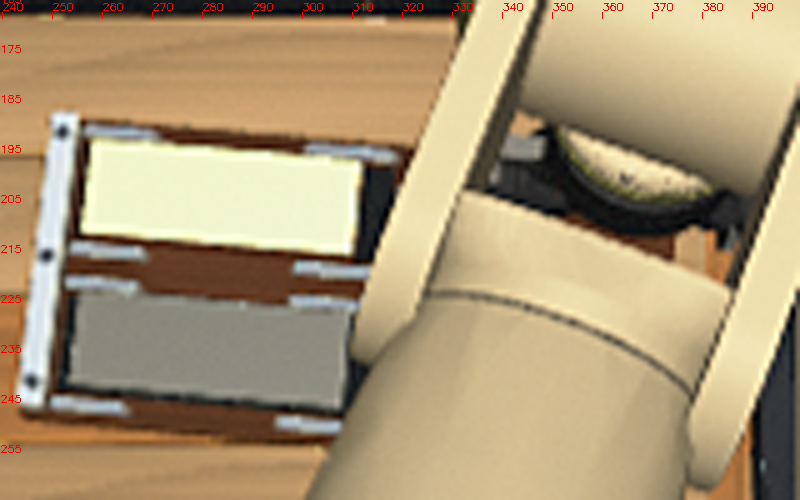

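>>> apply_moves(series=[{"offset":[0.3,0.7,-30],"turn":[0.3,0,0],"jaw":0},{"offset":[0.3,0.7,-60],"turn":[0.3,0,0],"jaw":0},{"offset":[0.3,0.7,-85],"turn":[0.3,0,0],"jaw":0},{"offset":[0.3,0.7,-100],"turn":[0.3,0,0],"jaw":0},{"offset":[0.3,0.7,-106.5],"turn":[0.3,0,0],"jaw":0},{"offset":[0.3,0.7,-106.5],"turn":[0.3,0,0],"jaw":0}])

```text
clock: 10.32
position: [0.5988, -0.098, 0.1045]
eef_rot: [1.26, 1.174, -1.258]
contact_force: [-0.2, 0.7, 1.1]
gripper_width: 0.998
```

```bash
cat > stem.py <<'E'
from shot import *
import sys
from station import readout
def stem(tag,do=True):
    if do: shot(tag)
    s=load(f"scene_{tag}.npz")
    hsv=cv2.cvtColor(s["frame"],cv2.COLOR_RGB2HSV).astype(int);H,S,V=hsv[...,0],hsv[...,1],hsv[...,2]
    m=((H<8)|(H>174))&(S>170)&(V>110); m[:240]=0;m[275:]=0;m[:,:300]=0;m[:,352:]=0
    v,u=np.nonzero(m); n=len(u)
    if n:
        P=plane(s,np.c_[u,v],.048)[:,:2]*1000; L=(P-np.array([598.6,-98]))@np.array([.068,.9977])
        print("red n",n,"y from handle",np.percentile(L,[2,50,98]).round(1))
    crop(s,290,195,400,290,7,f"pics/s_{tag}.png")
    t=load(f"top_{tag}.npz"); crop(t,240,180,400,260,5,f"pics/t_{tag}.png")
    r=readout.sense();print(r["clock"],r["position"].round(4),r["contact_force"].round(1),r["gripper_width"])
E
python3 -c "
from stem import *
stem('d',False);stem('e')
stem('a',False)"
```

```text
red n 19 y from handle [70.2 79.2 88.1]
10.325 [ 0.5988 -0.098   0.1045] [-0.2  0.7  1.1] 0.9976908394121836
red n 19 y from handle [70.2 79.2 88.1]
10.425 [ 0.599  -0.0982  0.105 ] [-0.1 -1.2 -0.5] 1.0027942965238612
red n 19 y from handle [70.2 79.2 88.1]
10.425 [ 0.599  -0.0982  0.105 ] [-0.1 -1.2 -0.5] 1.0027942965238612
```

View pics/s_e.png

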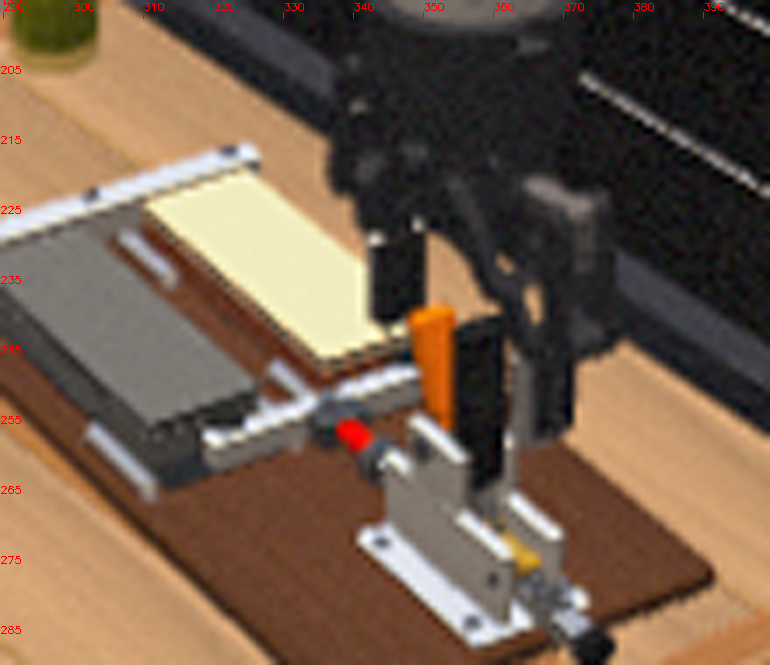

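View pics/t_e.png

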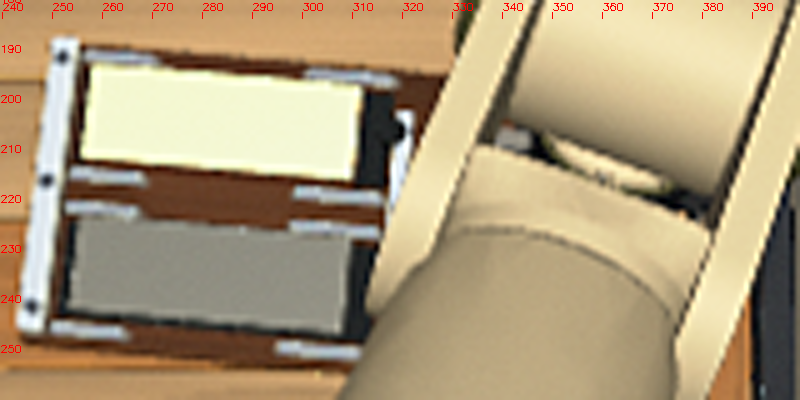

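>>> apply_moves(series=[{"offset":[0,0,0],"turn":[0,0,0],"jaw":40},{"offset":[0,0,0],"turn":[0,0,0],"jaw":80},{"offset":[0,0,0],"turn":[0,0,0],"jaw":105},{"offset":[0,0,0],"turn":[0,0,0],"jaw":125},{"offset":[0,0,0],"turn":[0,0,0],"jaw":145},{"offset":[0,0,0],"turn":[0,0,0],"jaw":160},{"offset":[0,0,0],"turn":[0,0,0],"jaw":175},{"offset":[0,0,0],"turn":[0,0,0],"jaw":185}], force=40)

```text
clock: 11.42
position: [0.5994, -0.0975, 0.1061]
eef_rot: [1.262, 1.172, -1.256]
contact_force: [-0.7, 4.2, 6.6]
gripper_width: 0.291
```

>>> apply_moves(series=[{"offset":[0,0,0],"turn":[0,0,0],"jaw":195},{"offset":[0,0,0],"turn":[0,0,0],"jaw":200}])

```text
clock: 11.68
position: [0.5994, -0.0974, 0.1061]
eef_rot: [1.263, 1.173, -1.256]
contact_force: [0.7, -0.6, 0.9]
gripper_width: 0.296
```

```bash
python3 -c "
from stem import *
stem('f')"
```

```text
red n 18 y from handle [76.1 85.2 93.6]
11.775 [ 0.5994 -0.0975  0.1061] [1.2 1.1 0.6] 0.2961080101140636
```

View pics/s_f.png

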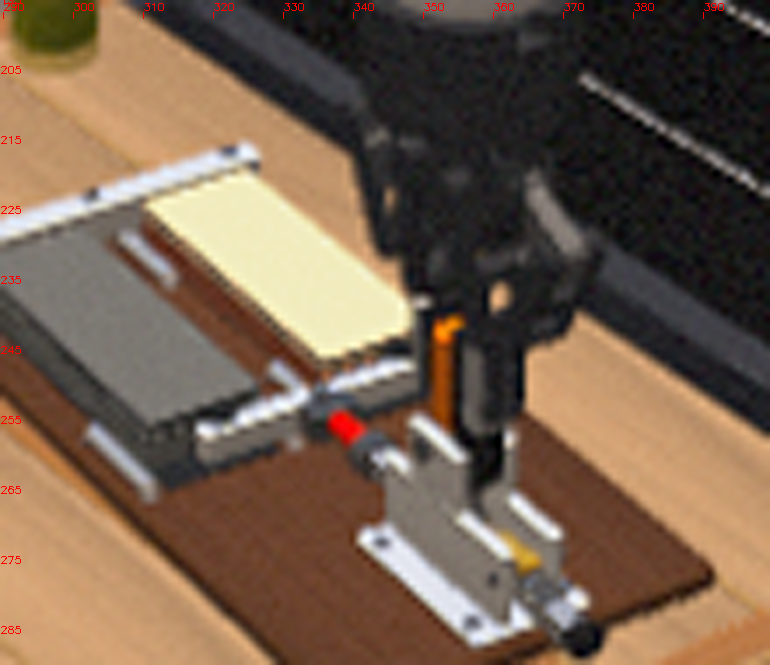

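>>> apply_moves(series=[{"offset":[0,0,0],"turn":[0,0,0],"jaw":150},{"offset":[0,0,0],"turn":[0,0,0],"jaw":100},{"offset":[0,0,-1],"turn":[0,0,0],"jaw":50},{"offset":[0,0,-1],"turn":[0,0,0],"jaw":10},{"offset":[0,0,-1],"turn":[0,0,0],"jaw":10},{"offset":[0,0,-1],"turn":[0,0,0],"jaw":10},{"offset":[0,0,-1],"turn":[0,0,0],"jaw":10}])

```text
clock: 12.65
position: [0.5994, -0.0975, 0.1052]
eef_rot: [1.263, 1.172, -1.256]
contact_force: [0.0, 1.0, -0.3]
gripper_width: 0.963
```

```bash
python3 -c "
from stem import *
stem('g')"
```

```text
red n 18 y from handle [76.1 85.2 93.6]
12.75 [ 0.5994 -0.0975  0.1052] [-0.7  0.3 -0.4] 0.9594564992334486
```

>>> apply_moves(series=[{"offset":[0,0,0],"turn":[0,0,0],"jaw":60},{"offset":[0,0,0],"turn":[0,0,0],"jaw":95},{"offset":[0,0,0],"turn":[0,0,0],"jaw":120},{"offset":[0,0,0],"turn":[0,0,0],"jaw":140},{"offset":[0,0,0],"turn":[0,0,0],"jaw":160},{"offset":[0,0,0],"turn":[0,0,0],"jaw":180},{"offset":[0,0,0],"turn":[0,0,0],"jaw":195},{"offset":[0,0,0],"turn":[0,0,0],"jaw":200}])

```text
clock: 13.75
position: [0.5998, -0.0975, 0.1063]
eef_rot: [1.264, 1.171, -1.255]
contact_force: [-1.7, 0.7, 7.2]
gripper_width: 0.295
```

```bash
python3 -c "
from stem import *
stem('h')"
```

```text
red n 14 y from handle [85.  92.1 99.2]
13.85 [ 0.5998 -0.0975  0.1063] [-1.7  0.2  6.5] 0.2946621317240397
```

View pics/s_h.png

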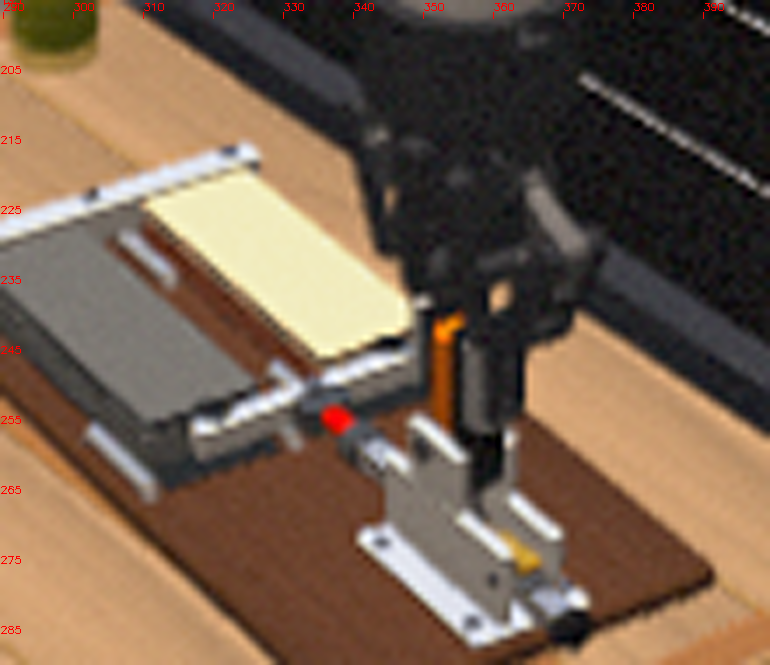

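View pics/t_h.png

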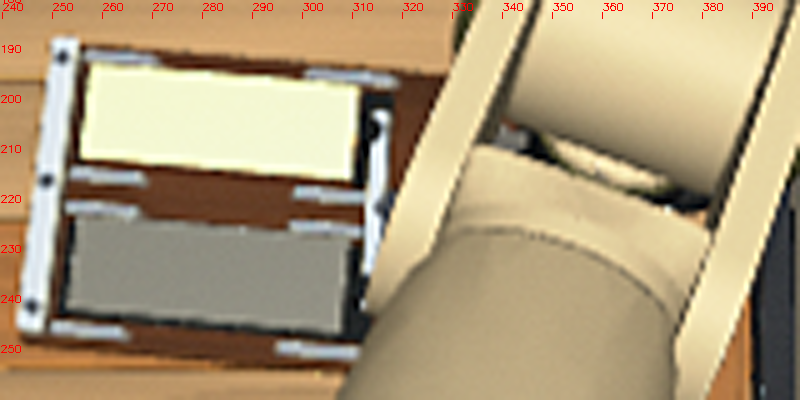

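View pics/s_g.png

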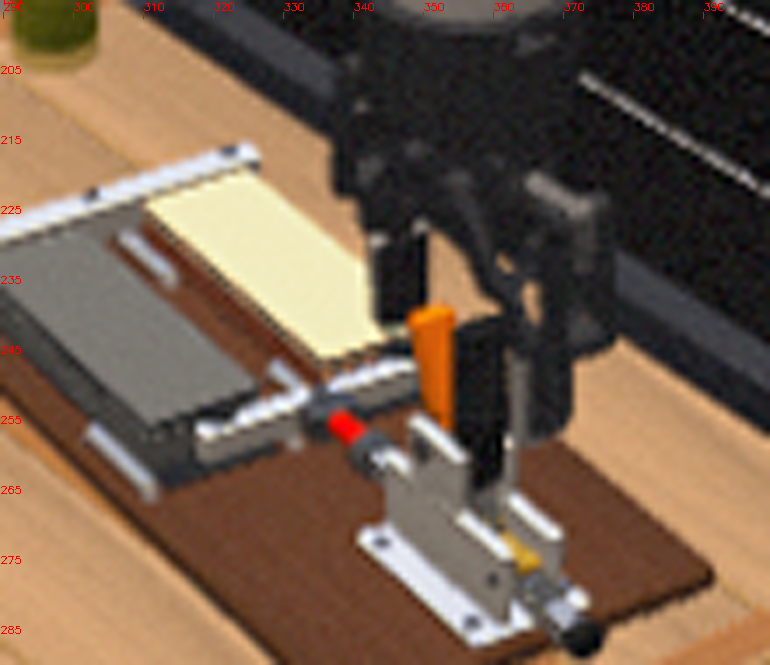

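Two teeth are on. The red stem now spans 85 to 99 mm from the handle (it was 70 to 88), so the pads have met the stones. Next is pump 3.

>>> apply_moves(series=[{"offset":[0,0,0],"turn":[0,0,0],"jaw":150},{"offset":[0,0,0],"turn":[0,0,0],"jaw":100},{"offset":[-0.8,0,-1],"turn":[0,0,0],"jaw":50},{"offset":[-0.8,0,-1],"turn":[0,0,0],"jaw":10},{"offset":[-0.8,0,-1],"turn":[0,0,0],"jaw":10},{"offset":[-0.8,0,-1],"turn":[0,0,0],"jaw":10},{"offset":[-0.8,0,-1],"turn":[0,0,0],"jaw":10}])

```text
clock: 14.72
position: [0.599, -0.0975, 0.1054]
eef_rot: [1.264, 1.171, -1.255]
contact_force: [0.3, 0.6, -0.3]
gripper_width: 0.958
```

>>> apply_moves(series=[{"offset":[0,0,0],"turn":[0,0,0],"jaw":60},{"offset":[0,0,0],"turn":[0,0,0],"jaw":95},{"offset":[0,0,0],"turn":[0,0,0],"jaw":120},{"offset":[0,0,0],"turn":[0,0,0],"jaw":140},{"offset":[0,0,0],"turn":[0,0,0],"jaw":160},{"offset":[0,0,0],"turn":[0,0,0],"jaw":180},{"offset":[0,0,0],"turn":[0,0,0],"jaw":195},{"offset":[0,0,0],"turn":[0,0,0],"jaw":200}])

```text
clock: 15.72
position: [0.5994, -0.0975, 0.1068]
eef_rot: [1.265, 1.169, -1.254]
contact_force: [-1.5, 1.5, 9.1]
gripper_width: 0.296
```

```bash
python3 -c "
from stem import *
stem('i')"
```

```text
red n 16 y from handle [ 91.9 100.2 107.4]
15.825 [ 0.5994 -0.0975  0.1068] [-2.   1.2  9.3] 0.2952791040932793
```

View pics/s_i.png

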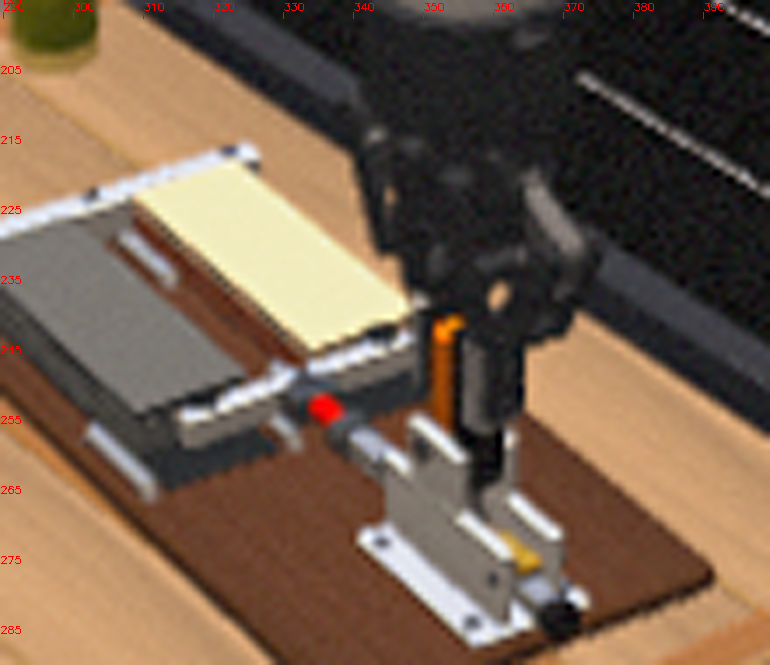

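View pics/t_i.png

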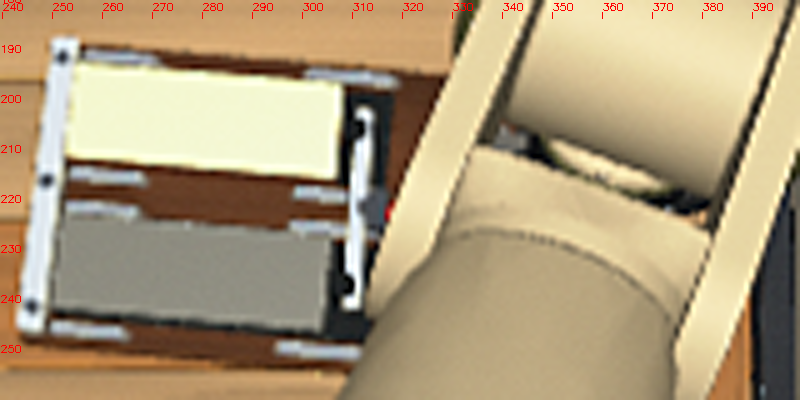

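```bash
cat > gap.py <<'E'
from h import *
O=np.array([598.6,-98.]);ex=np.array([.9977,-.068]);ey=np.array([.068,.9977])
def gap(tag):
    t=load(f"top_{tag}.npz");f=t["frame"].astype(np.float32)
    # sample along holder y at stone-top height; report rising/falling edges
    for nm,x in (("far",41),("near",-41)):
        ys=np.arange(80,285,.5);acc=0
        for dx in np.arange(-15,16,3):
            P=np.array([np.r_[(O+ex*(x+dx)+ey*y)/1000,.055] for y in ys]);uv=proj(t,P).astype(np.float32)
            acc=acc+cv2.remap(f,uv[:,0],uv[:,1],cv2.INTER_LINEAR).reshape(-1,3)
        a=acc.mean(1)/11; g=np.gradient(cv2.GaussianBlur(a.reshape(-1,1),(1,9),0).ravel())
        i=[k for k in range(2,len(g)-2) if abs(g[k])>2.2 and abs(g[k])==abs(g[k-2:k+3]).max()]
        print(nm,[(float(ys[k]),round(float(g[k]),1)) for k in i])
E
python3 -c "
from gap import *
for t in 'ehi': print(t);gap(t)"
```

```text
e
far [(87.0, -8.2), (92.5, 14.0), (96.5, -9.4), (101.5, -12.2), (119.5, 22.1), (260.5, -24.6), (268.0, 20.1), (282.5, -11.2)]
near [(106.5, -10.3), (118.5, 12.6), (258.0, -14.6), (262.5, 3.2), (269.0, 19.5), (283.0, -12.5)]
h
far [(84.0, -7.1), (89.0, -7.3), (104.5, 15.3), (109.0, -9.5), (112.5, -16.0), (120.5, 22.3), (261.5, -24.6), (268.0, 20.2), (282.5, -11.1)]
near [(111.0, -11.1), (119.5, 13.1), (259.0, -12.9), (263.5, 3.3), (269.0, 19.4), (283.0, -12.5)]
i
far [(87.5, -7.3), (102.5, -3.4), (112.5, 17.1), (117.0, -8.4), (121.0, -13.3), (129.0, 22.5), (282.5, -11.1)]
near [(106.5, -11.1), (111.0, 17.8), (115.0, -9.2), (120.0, -13.4), (128.5, 12.6), (265.5, -4.1), (270.0, 13.5), (283.0, -12.6)]
```

Both stones are now at the stop, within about 1 mm (stop face at 268.5 mm, stone fronts at 268 to 269.5), and the stem is only about 3 mm in. One more pump should bring it to roughly 11 mm.

>>> apply_moves(series=[{"offset":[0,0,0],"turn":[0,0,0],"jaw":150},{"offset":[0,0,0],"turn":[0,0,0],"jaw":100},{"offset":[-0.5,0,-1.5],"turn":[0,0,0],"jaw":50},{"offset":[-0.5,0,-1.5],"turn":[0,0,0],"jaw":10},{"offset":[-0.5,0,-1.5],"turn":[0,0,0],"jaw":10},{"offset":[-0.5,0,-1.5],"turn":[0,0,0],"jaw":10},{"offset":[-0.5,0,-1.5],"turn":[0,0,0],"jaw":10}])

```text
clock: 16.7
position: [0.599, -0.0975, 0.1053]
eef_rot: [1.265, 1.169, -1.254]
contact_force: [-0.0, -0.2, -0.3]
gripper_width: 0.96
```

>>> apply_moves(series=[{"offset":[0,0,0],"turn":[0,0,0],"jaw":60},{"offset":[0,0,0],"turn":[0,0,0],"jaw":95},{"offset":[0,0,0],"turn":[0,0,0],"jaw":120},{"offset":[0,0,0],"turn":[0,0,0],"jaw":140},{"offset":[0,0,0],"turn":[0,0,0],"jaw":160},{"offset":[0,0,0],"turn":[0,0,0],"jaw":180},{"offset":[0,0,0],"turn":[0,0,0],"jaw":195},{"offset":[0,0,0],"turn":[0,0,0],"jaw":200}])

```text
clock: 17.7
position: [0.5994, -0.0975, 0.107]
eef_rot: [1.266, 1.167, -1.253]
contact_force: [-2.2, 1.4, 11.5]
gripper_width: 0.296
```

```bash
python3 -c "
from stem import *
stem('j')
from gap import gap
gap('j')"
```

```text
red n 7 y from handle [101.2 105.1 109. ]
17.8 [ 0.5994 -0.0975  0.107 ] [-2.3  1.  11. ] 0.2952633807747477
far [(85.0, -7.4), (103.0, -3.5), (112.5, 17.8), (116.5, -9.0), (122.0, -14.0), (129.0, 22.3), (267.0, -2.3), (271.5, 2.2), (282.5, -11.2)]
near [(107.5, -12.3), (113.0, 16.5), (117.5, -8.8), (122.0, -11.8), (130.5, 13.2), (269.5, 11.5), (283.0, -12.6)]
```

View pics/s_j.png

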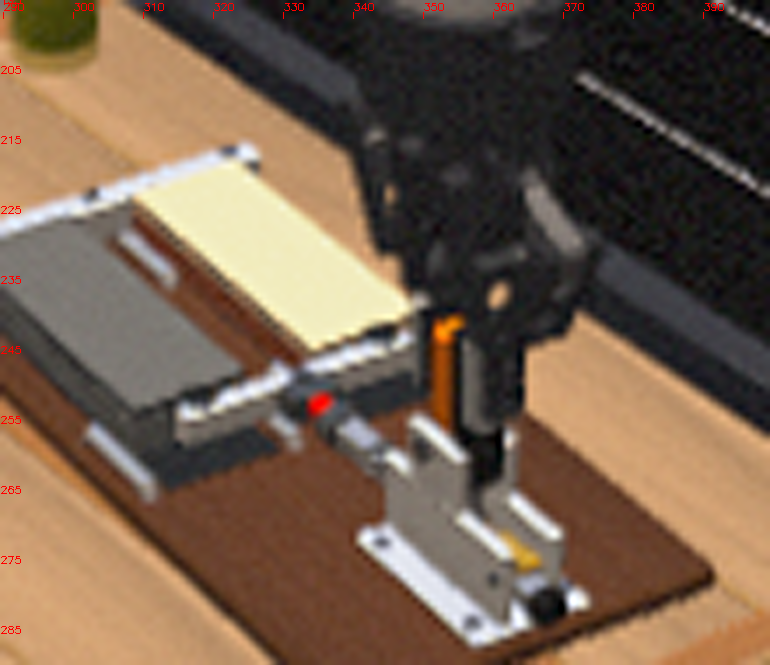

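View pics/t_j.png

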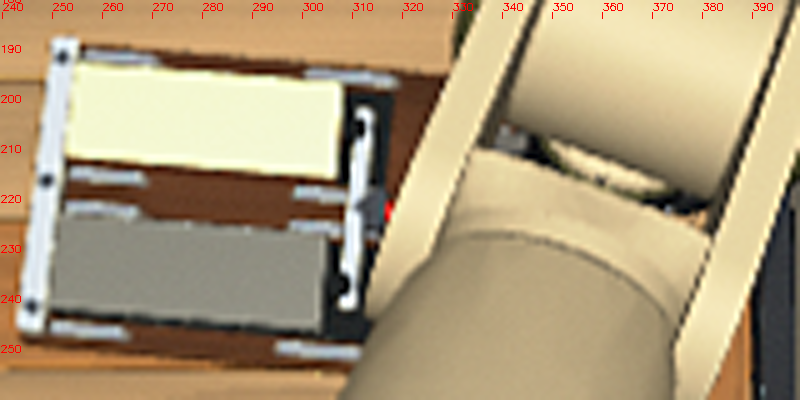

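```bash
python3 - <<'E'
from h import *
for t in "aefhij":
    s=load(f"scene_{t}.npz");f=s["frame"][243:268,325:350].astype(float)
    r=np.clip(f[...,0]-1.15*np.maximum(f[...,1],f[...,2])-35,0,None)  # redness
    m=((f[...,0]>110)&(f[...,1]<75)&(f[...,2]<75)); k=cv2.dilate(m.astype(np.uint8),np.ones((3,3)))
    print(t,(r*k).sum().round(0))
E
```

```text
a 3033.0
e 2936.0
f 2703.0
h 2190.0
i 2484.0
j 1283.0
```

>>> apply_moves(series=[{"offset":[0,0,0],"turn":[0,0,0],"jaw":205},{"offset":[0,0,0],"turn":[0,0,0],"jaw":205},{"offset":[0,0,0],"turn":[0,0,0],"jaw":205}])

```text
clock: 18.18
position: [0.5994, -0.0975, 0.107]
eef_rot: [1.266, 1.167, -1.253]
contact_force: [-0.5, 0.3, 3.4]
gripper_width: 0.295
```

```bash
python3 -c "
from stem import *
stem('k')
from gap import gap
gap('k')
from station import manip
print(manip.finish_job())"
```

```text
red n 7 y from handle [101.2 105.1 109. ]
18.275 [ 0.5994 -0.0975  0.107 ] [-0.4 -0.3  2.2] 0.295838485291534
far [(85.0, -7.4), (102.5, -3.4), (112.5, 17.9), (116.5, -9.0), (122.0, -13.9), (128.5, 22.5), (267.0, -2.3), (271.5, 2.2), (282.5, -11.2)]
near [(107.5, -12.7), (113.0, 16.7), (117.5, -8.7), (122.0, -11.9), (130.5, 13.2), (269.5, 11.5), (283.0, -12.5)]
the job is handed in; nothing more can be done
None
```

The spare stone lies flat in the far bed, both stones are up against the end stop, and the hand is still holding the trigger squeezed home. I gave the trigger four full pumps and handed the job in at 18.3 s.

**Last checks:**
- **Stones:** the top view shows both within about 1 mm of the stop. On the last pump the far stone did not move and the near one moved only about 2 mm.
- **Trigger:** the fingers are closed to about 26 mm over grip and trigger, the same opening as on every pump that caught a tooth.
- **Stem:** it is pressed in by about 10 to 12.6 mm, against the 6.5 to 14.5 mm wanted. My three estimates from the picture disagreed: 10 mm from the length of red in sight, 11.4 mm from its intensity and 12.6 mm from a raw pixel count.
- **Other objects:** the oil bottle, mug, red-capped jar and bowl were not touched. The grey stone was moved only by the jaw.

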